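# Find the tin with the ball on the shaker

### The arm

A 7-joint arm with a two-finger parallel gripper is mounted at the origin on the work surface. World frame = base frame: x ahead of the robot, y to its left, z up, the work surface at z = 0. Lengths are in m, angles in rad, forces in N, time in s.
With the tool pointing down it reaches from about 0.425 to 0.875 m from the base axis. Payload 8.4 kg.
Tool frame: the origin (TCP) lies on the centre line of the jaws, within the pads' length; the fingertips stand robot.tip_extent ahead of it and the grasp point (between the pads) is the TCP (robot.tip_extent is the distance from the TCP to the fingertips, in m); z points along the fingers, y is the line along which they close (so a half turn about z gives the same grasp; the last joint's range is limited). The gripper opens to 87 mm and grips with 3 to 60 N. Pads are 19 mm wide; open, the fingers measure 117 mm over their backs; the gripper's body (75 mm by 190 mm) begins 51 mm behind the grasp point.
Start: joints at [1.011, 0.333, 0.04, 1.465, -0.013, 1.343, -0.059], TCP at [0.289, -0.582, 0.242] pointing down, gripper open.
Joint ranges: [-2.58, 2.58], [-0.38, 2.09], [-1.3, 1.39], [0.25, 2.4], [-1.5, 4.64], [0.08, 2.09], [-2.65, 2.65]. Speed limits (rad/s): [2.22, 2.22, 2.79, 2.79, 3.14, 3.14, 3.14].

### API

Orientations are given as a rotation vector (axis times angle).
In Python, from station import telemetry, get_image, camera_params, job_done, robot gives the robot as it stands. The module is installed in compiled form; this text tells all that it offers.
- The arm moves only by the tool jog_arm, called after "Call:" by a JSON object that holds its "fn" and its "kwargs", one argument or row to a line. Schema: {"type":"object","properties":{"moves":{"type":"array","items":{"type":"array","items":{"type":"number"},"minItems":6,"maxItems":6},"minItems":1,"maxItems":12},"aperture":{"type":"number"},"force":{"type":"number"},"only":{"type":"string"},"quiet":{"type":"boolean"},"lines":{"type":"string"}},"required":["moves"],"additionalProperties":false}. moves is a list of rows, 1 to 12 of them, each of 6 numbers: dx, dy, dz in units of 25 mm, then a rotation vector rx, ry, rz in units of 0.1 rad; each row shifts and turns the commanded pose from where the row before left it, along the tool's axes as they then stand; what a row does not reach is not made up. A row lasts 1/10 s, in which the tool goes at most 0.05 m and 0.15 rad, less where a joint would pass 70% of its speed; a pose out of reach is approached as far as the arm can. aperture is the opening from 0.0 (shut) to 1.0 (fully open), set as the call begins (left out keeps the last). The fingers move at their own pace and stop on an object; force is the grip in N (left out, the last holds). Time passes only in rows, so rows that do not move let the fingers close. The tool returns the time, the measured TCP pose, the force, the opening and the grip force at its end. only (a regular expression) keeps the lines of the reply that match it, lines (a string "A,B") keeps lines A to B, and quiet returns only ok. Input that does not fit is refused with a message, and nothing moves.
- telemetry.sense(): the state, without advancing time (a new reading comes with each control period).
- get_image(name): name is "scene" or "top" or "wrist"; returns (picture, depth): 480x640x3 uint8, red, green, blue; 480x640 float32, m along the optical axis (not along the pixel's ray), 0 where there is no reading.
- camera_params(name): a dict with "K" (3x3 intrinsics, pixels), "cam_to_world" (4x4, takes a point from camera to world coordinates); the wrist camera has in their place "hand_eye" (4x4, takes a point from camera to tool coordinates, whose origin is the TCP and whose axes are the flange's). Camera axes: x right, y up, looking along -z (the intrinsics and any distortion apply to the point x, -y, -z); pixel columns grow to the right and rows downward; lengths in m; the calibration is good to about 2 mm. A picture is of the moment at which its call begins: read the wrist's pose just before it. camera_params takes no time and is no camera call.
- job_done(): hands the job in; it is judged then, once.
The state is a dict: "time_s": time; "qpos": joint angles; "qd": joint speeds; "effort": joint torques, N m; "tool_pos": TCP position; "ee_rot": TCP orientation; "ft_force": force on the tool from outside, world axes, zero at the start; "moment": the same for the moment, N m; "grip_width": opening from 0.0 (shut) to 1.0 (fully open); "finger_force": force on a finger pad.
Only numpy, scipy, OpenCV 4.12 (cv2) and the standard library are available. Lean on these libraries where they do the work, as an engineer would, in place of code of your own. Each camera call takes 0.05 s, during which the arm holds its last target. There are 200 camera calls.

### The job

The orbital shaker has finished and its three sealed sample tins are still clamped on it. Slide the clamp bar by its blue knob all the way back to its stop to free them, then shake the tins one at a time to find the one with a steel ball rattling inside, standing any silent tin back upright on the shaker platform. Finish still holding the rattling tin, upright and still, about a hand's breadth above the middle of the sieve on the far side of the bench, ready for a colleague to open it over the mesh; leave everything else on the bench where it is.

Things in the scene. Friction and masses are not known exactly. Their poses are not given: they have to be found in the camera images.
- shaker: white orbital shaker, fixed to the bench. Origin: centre of its underside on the bench; x away from its control panel, across the clamp bars; y along the bars; z up. The fixed bar's inner face is at x -95 mm, 35 to 55 mm above the platform, and ends in posts at y +/-162 mm. Guide rods run along x at y +/-162 mm, tops 18 mm above the platform
- platform (a point): centre of the top face of the shaker's flat platform, 105 mm above the bench; the platform is 300 mm (shaker x) by 350 mm (shaker y). At the start the tins stand on it at about shaker x -44 mm, y -100, 0 and +100 mm, long sides along shaker x, parallel to the shaker's
- clamp_bar (a joint): slide of the movable clamp bar along shaker +x, in m: 0 = closed, its face at shaker x 9.5 mm, 3 to 4 mm off the tins; 0.070 = fully back at its stop. Starts at 0 to 0.015, stays where left, slides with about 3 N. The bar lies along shaker y, 19 mm thick, 35 to 55 mm above the platform
- clamp_knob (a point): middle of the blue upright round knob on the movable bar: 36 mm across, 28 mm high (top 14 mm above this point). It sits 41 mm behind the bar's face and moves with the bar; closed it is at shaker x 50.5 mm, y 0, 182 mm above the bench. Does not turn; grip it from above with the fingers closing along shaker y, or push it
- tin_a: one of three look-alike sealed flat oblong tins: 100 mm (x) by 56 mm (y), 70 mm high, flat upright sides, pale metal with a cream and teal band; black round screw cap 38 mm across, 88 mm high overall; 0.14 to 0.43 kg, which tells nothing. Origin: centre of its underside, z up through the cap. One holds a loose ball, whichever and wherever it stands; two are silent
- tin_b: look-alike tin, sizes and axes as tin_a. Whichever tin holds the ball: inner space 92 x 48 x 62 mm, one steel ball 34 mm across, 0.16 kg, that rolls freely with 58 mm of play along the tin's x and knocks against the end walls
- tin_c: look-alike tin, sizes and axes as tin_a
- sieve: round steel test sieve standing in its pan, 200 mm across and 80 mm high in all, open at the top with the mesh 49 mm above the bench; on the far right of the bench. Origin: centre of its underside, z up. Loose, 0.8 kg; it stays where it stands
- mortar: bystander: white porcelain bowl, 96 mm across, 55 mm high, loose. Origin: centre of its underside
- bottle: bystander: amber glass bottle, 72 mm across, 130 mm high, loose. Origin: centre of its underside
- bulb: bystander: red pipette bulb standing upright, 50 mm across, 85 mm high, loose. Origin: centre of its underside
There are look-alikes about, which are no part of the job. Leave any brown look-alike of the sieve alone.

How it is judged:
By the outcome, as a careful person would: the job done as asked, in the order asked, and still so for the second after the job is handed in, while the arm keeps its last pose, push and grip.
It also fails if it takes over 67 s, if anything falls off the work surface, if the arm or the gripper's body presses on something with over 40 N, if the wrist force passes 120 N, or if a joint passes its speed limit or range.

## Working session

There is one attempt and no reset: what is moved stays moved. The work goes in short steps, Python scripts to look and compute and a tool call to move; the robot and the scene stay as the last step left them, time stands still between calls to the robot, and variables do not carry over. Pictures are saved under pics/ and viewed, at most 10 in all, crops included, and the job is handed in when it is done.

```bash
mkdir -p pics
```

Create h.py:
```python
import numpy as np, cv2
from station import *
from scipy.spatial.transform import Rotation as R
def grab(name):
    s=telemetry.sense(); im,d=get_image(name); p=camera_params(name)
    if 'hand_eye' in p:
        T=np.eye(4);T[:3,:3]=R.from_rotvec(s['ee_rot']).as_matrix();T[:3,3]=s['tool_pos'];T=T@np.array(p['hand_eye'])
    else: T=np.array(p['cam_to_world'])
    return im,d,np.array(p['K']),T,p
def cloud(d,K,T):
    v,u=np.indices(d.shape); z=d
    P=np.stack([(u-K[0,2])/K[0,0]*z,-(v-K[1,2])/K[1,1]*z,-z],-1)
    return P@T[:3,:3].T+T[:3,3]
def save(n,im): cv2.imwrite('pics/'+n,cv2.cvtColor(im,cv2.COLOR_RGB2BGR))
```

Run:
```python
from h import *
for n in ['scene','top']:
    im,d,K,T,p=grab(n); save(n+'1.png',im); np.savez(n+'.npz',im=im,d=d,K=K,T=T)
    print(n,{k:v for k,v in p.items() if k not in('K','cam_to_world')},K.round(1).tolist(),T.round(3).tolist())
s=telemetry.sense();print(s,robot.tip_extent)
```

```text
scene {} [[584.7, 0.0, 316.9], [0.0, 584.7, 231.8], [0.0, 0.0, 1.0]] [[-0.327, -0.694, 0.641, 1.395], [0.945, -0.251, 0.21, 0.22], [0.015, 0.674, 0.738, 1.157], [0.0, 0.0, 0.0, 1.0]]
top {} [[616.3, 0.0, 315.8], [0.0, 616.3, 243.4], [0.0, 0.0, 1.0]] [[-0.021, 0.996, -0.081, 0.368], [-1.0, -0.02, 0.01, -0.048], [0.008, 0.081, 0.997, 1.722], [0.0, 0.0, 0.0, 1.0]]
{'time_s': 0.1, 'qpos': array([ 1.01080549,  0.33385422,  0.03986476,  1.46618495, -0.01340477,
        1.34329013, -0.05852152]), 'qd': array([-0.00048812, -0.00153125,  0.00180671, -0.00246635,  0.00120701,
       -0.0012117 ,  0.00109778]), 'effort': array([ 3.62172781e-03, -6.57818484e+01,  1.33968037e+00, -4.04707682e+01,
       -5.97975799e-02,  4.09733271e-02,  1.39195104e-04]), 'tool_pos': array([ 0.28883537, -0.5818587 ,  0.240738  ]), 'ee_rot': array([-3.05721935e+00, -7.17054266e-01,  6.65725466e-04]), 'ft_force': array([ 0.02688179, -0.9845574 ,  1.59892508]), 'moment': array([-0.0156317 , -0.00321226, -0.02928926]), 'finger_force': 0.0, 'grip_width': 0.9972886146118523} 0.019
```

View pics/scene1.png

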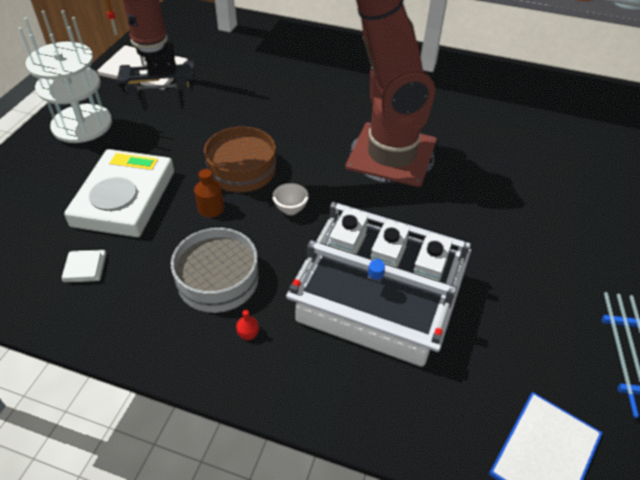

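View pics/top1.png

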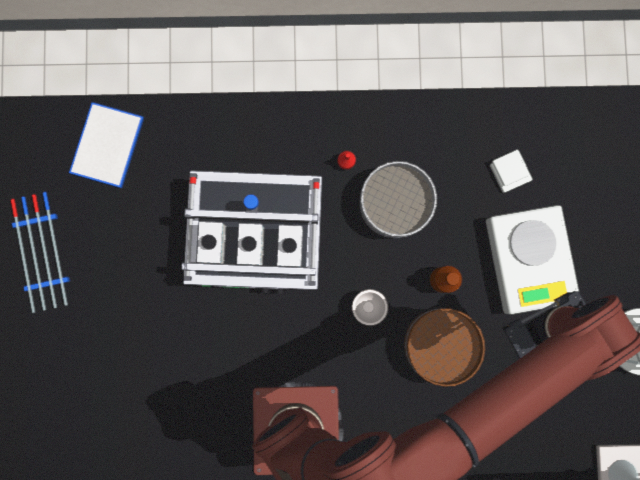

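The steel sieve is at scene (215,268) / top (398,200), and its brown look-alike is at top (445,347), which I'll leave alone. The blue knob is at top (251,202) / scene (376,268). The tin caps are at top (209,242), (249,244) and (289,245). Other blue things are the pipette marks at the far left and the tray rim at top (107,145). Other white or round things are the balance pan (532,242), the mortar (370,307) and the white box (511,171).

Create m.py:
```python
from h import *
D={n:dict(np.load(n+'.npz')) for n in('scene','top')}
def ray(n,u,v):
    K,T=D[n]['K'],D[n]['T']; r=T[:3,:3]@np.array([(u-K[0,2])/K[0,0],-(v-K[1,2])/K[1,1],-1]); return T[:3,3],r/np.linalg.norm(r)
def tri(a,b):
    A=np.zeros((3,3));B=np.zeros(3);L=[]
    for n,(u,v) in(('scene',a),('top',b)):
        c,r=ray(n,u,v);M=np.eye(3)-np.outer(r,r);A+=M;B+=M@c;L.append((c,r))
    X=np.linalg.solve(A,B); return X.round(4),[round(float(np.linalg.norm(np.cross(X-c,r))),4) for c,r in L]
def blob(n,box,f):
    im=D[n]['im'].astype(int);x0,y0,x1,y1=box;m=np.zeros(im.shape[:2],bool);m[y0:y1,x0:x1]=f(im)[y0:y1,x0:x1]
    _,l,s,c=cv2.connectedComponentsWithStats(m.astype(np.uint8));k=1+s[1:,4].argmax();return c[k],s[k],l==k
blue=lambda i:(i[...,2]>i[...,0]+60)&(i[...,2]>90)
dark=lambda i:i.max(-1)<50
C={n:cloud(D[n]['d'],D[n]['K'],D[n]['T']) for n in D}
kn={}
for n,b in(('scene',(350,250,400,290)),('top',(235,185,270,215))):
    c,s,m=blob(n,b,blue);kn[n]=c;P=C[n][m];print('knob',n,c.round(1),s,np.median(P,0).round(4),'ztop',np.percentile(P[:,2],95).round(3))
print(tri(kn['scene'],kn['top']))
caps=[((427,238,445,258),(280,236,299,255)),((383,225,402,245),(240,235,258,253)),((341,213,359,232),(200,233,218,251))]
for sb,tb in caps[::1]: pass
st=[blob('scene',b[0],dark) for b in caps]; tt=[blob('top',b[1],dark) for b in caps]
for (c,s,m),t in zip(st,tt[::-1]):
    print('cap',c.round(1),t[0].round(1),s[4],t[1][4],tri(c,t[0]),np.median(C['top'][t[2]],0).round(4),np.median(C['scene'][m],0).round(4))
# tin/bar tops from top cloud
P=C['top'].reshape(-1,3)
for nm,b in(('sieve',(350,150,445,245)),('mortar',(345,285,395,330)),('bottle',(425,260,468,298)),('bulb',(332,145,360,172))):
    Q=C['top'][b[1]:b[3],b[0]:b[2]].reshape(-1,3);Q=Q[Q[:,2]>.02];h=np.percentile(Q[:,2],98);k=Q[Q[:,2]>h-.012]
    (cx,cy),r=cv2.minEnclosingCircle(k[:,:2].astype(np.float32)); print(nm,'h',h.round(3),'c',round(cx,4),round(cy,4),'r',round(r,4))
# shaker rails
Q=C['top'][165:295,178:328].reshape(-1,3);
for lo,hi in((.1,.112),(.145,.168),(.169,.182),(.185,.2)):
    k=Q[(Q[:,2]>lo)&(Q[:,2]<hi)];print(lo,len(k),k.min(0).round(3),k.max(0).round(3))
k=Q[(Q[:,2]>.168)&(Q[:,2]<.182)]
for c in tt:
    cc=np.median(C['top'][c[2]],0);j=k[np.linalg.norm(k[:,:2]-cc[:2],axis=1)<.065];print('tin top',cv2.minAreaRect(j[:,:2].astype(np.float32)*1000))
k=Q[(Q[:,2]>.09)];print('shaker rect',cv2.minAreaRect(k[:,:2].astype(np.float32)*1000))
im=D['scene']['im'];save('crop1.png',np.hstack([cv2.resize(im[190:370,270:490],None,fx=2.5,fy=2.5,interpolation=3)]))
```

```bash
python3 m.py
```

```text
knob scene [376.  268.3] [368 258  17  21 289] [0.6121 0.0974 0.1913] ztop 0.196
knob top [250.7 201.3] [243 194  16  15 182] [0.6014 0.0968 0.1948] ztop 0.2
(array([0.6033, 0.0972, 0.1805]), [0.0011, 0.0011])
cap [434.7 248.6] [204.9 239.6] 158 14 (array([0.5087, 0.2086, 0.1857]), [0.0047, 0.0047]) [0.5063 0.2113 0.1951] [0.5149 0.2041 0.1895]
cap [391.3 235.2] [247.6 241.4] 145 5 (array([0.5018, 0.1054, 0.184 ]), [0.0015, 0.0015]) [0.502  0.1055 0.1902] [0.5075 0.1043 0.189 ]
cap [349.4 222.1] [284.5 241.5] 142 2 (array([0.5001, 0.0096, 0.1903]), [0.0049, 0.0049]) [0.4988 0.0144 0.191 ] [0.5009 0.0046 0.189 ]
sieve h 0.083 c 0.5321 -0.2028 r 0.2257
mortar h 0.061 c 0.3424 -0.1494 r 0.1045
bottle h 0.135 c 0.3866 -0.2393 r 0.1921
bulb h 0.087 c 0.5563 -0.1011 r 0.1959
0.1 7758 [ 0.382 -0.079  0.1  ] [0.699 0.286 0.112]
0.145 2245 [ 0.415 -0.069  0.145] [0.593 0.277 0.168]
0.169 2075 [ 0.43  -0.058  0.169] [0.595 0.24  0.182]
0.185 689 [ 0.443 -0.014  0.185] [0.617 0.223 0.2  ]
tin top ((501.3194274902344, 26.668598175048828), (104.68964385986328, 120.44811248779297), 86.45487213134766)
tin top ((496.77783203125, 105.0560073852539), (58.89695358276367, 102.15943908691406), 86.49427032470703)
tin top ((502.8906555175781, 205.1884765625), (58.93568801879883, 102.32427978515625), 86.58281707763672)
shaker rect ((534.211181640625, 103.39012145996094), (351.2166442871094, 313.57745361328125), 86.46936798095703)
```

View pics/crop1.png

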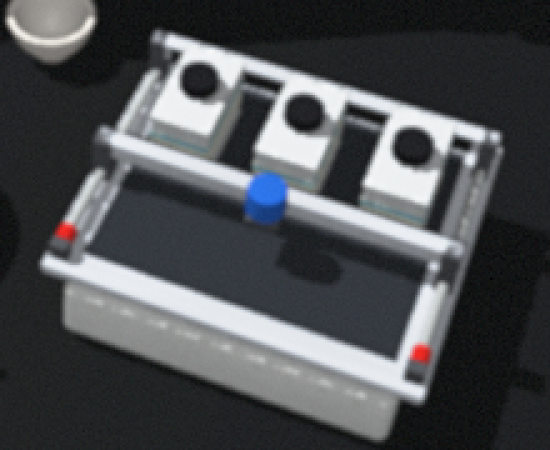

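The crop shows the blue knob behind the movable bar and three white tins with black caps between the two bars. I'll refine the centroids next, then make the first move.

Create m2.py:
```python
import io,contextlib
with contextlib.redirect_stdout(io.StringIO()): from m import *
print(np.array(camera_params('wrist')['hand_eye']).round(3).tolist(),np.array(camera_params('wrist')['K']).round(0).tolist())
dk=lambda i:i.max(-1)<110
def comp(n,seed,f,r):
    im=D[n]['im'].astype(int);x,y=seed;m=np.zeros(im.shape[:2],np.uint8);m[y-r:y+r+1,x-r:x+r+1]=f(im)[y-r:y+r+1,x-r:x+r+1]
    _,l=cv2.connectedComponents(m,connectivity=4);k=l==l[y,x];v,u=np.nonzero(k);return (u.min()+u.max())/2,(v.min()+v.max())/2,k.sum(),u.max()-u.min()+1,v.max()-v.min()+1,k
for t in((209,242),(249,244),(289,245)):
    a=comp('top',t,dk,11);c,r=ray('top',a[0],a[1]);X=c+r*(.193-c[2])/r[2];print(a[:5],X.round(4),np.median(C['top'][a[5]],0).round(4))
for t in((435,249),(391,235),(349,222)):
    a=comp('scene',t,dk,11);print(a[:5],np.percentile(C['scene'][a[5]],[50,95],axis=0).round(3)[:,2])
# sieve rim via ellipse in top, brightness mask
for n,b in(('top',(355,155,442,243)),('scene',(165,220,265,315))):
    im=D[n]['im'].astype(int);m=np.zeros(im.shape[:2],np.uint8);m[b[1]:b[3],b[0]:b[2]]=(im.max(-1)>75)[b[1]:b[3],b[0]:b[2]]
    _,l,s,c=cv2.connectedComponentsWithStats(m);k=1+s[1:,4].argmax();print(n,s[k],c[k])
    P=C[n][l==k];q=P[(P[:,2]>.07)&(P[:,2]<.09)];A=np.c_[2*q[:,:2],np.ones(len(q))];x=np.linalg.lstsq(A,(q[:,:2]**2).sum(1),rcond=None)[0];print('circle',x[:2].round(4),np.sqrt(x[2]+x[0]**2+x[1]**2).round(4),len(q),'mesh z',np.median(P[np.linalg.norm(P[:,:2]-x[:2],axis=1)<.06][:,2]).round(3))
print(camera_params('wrist').keys())
```

```bash
python3 m2.py
```

```text
[[0.0, 0.962, 0.271, 0.074], [1.0, -0.0, -0.0, 0.002], [-0.0, 0.271, -0.962, -0.144], [0.0, 0.0, 0.0, 1.0]] [[341.0, 0.0, 321.0], [0.0, 341.0, 243.0], [0.0, 0.0, 1.0]]
(np.float64(208.0), np.float64(241.5), np.int64(172), np.int64(15), np.int64(14)) [0.5025 0.2044 0.193 ] [0.5018 0.2045 0.1926]
(np.float64(248.0), np.float64(243.5), np.int64(168), np.int64(15), np.int64(14)) [0.4955 0.1051 0.193 ] [0.4965 0.1049 0.1927]
(np.float64(288.5), np.float64(245.0), np.int64(161), np.int64(14), np.int64(15)) [0.4897 0.0045 0.193 ] [0.4897 0.0035 0.1924]
(np.float64(435.0), np.float64(248.5), np.int64(207), np.int64(17), np.int64(16)) [0.189 0.193]
(np.float64(391.5), np.float64(235.0), np.int64(194), np.int64(16), np.int64(15)) [0.189 0.193]
(np.float64(349.5), np.float64(222.0), np.int64(184), np.int64(16), np.int64(15)) [0.189 0.193]
top [ 360  161   78   77 4632] [398.31822107 198.71783247]
circle [ 0.6186 -0.2888] 0.0988 483 mesh z 0.048
scene [ 170  227   88   86 5651] [215.38435675 268.54061228]
circle [ 0.6231 -0.2915] 0.0985 638 mesh z 0.047
dict_keys(['K', 'hand_eye'])
```

The rows are not in the units I measure in: shifts go in units of 25 mm and turns go in units of 0.1 rad. I convert before sending: -0.05 m is -2.

Call:
{"fn": "jog_arm", "kwargs": {
  "moves": [
    [0, 0, -2, 0, 0, 0],
    [0, 0, -2, 0, 0, 0]
  ],
  "aperture": 1.0,
  "force": 40
}}

```text
time_s: 0.3
tool_pos: [0.2885, -0.5812, 0.3408]
ee_rot: [-3.054, -0.716, 0.002]
ft_force: [0.8, -0.7, 1.1]
grip_width: 0.998
finger_force: 0.0
```

Call:
{"fn": "jog_arm", "kwargs": {
  "moves": [
    [1.52, -1.22, 0, 0, 0, 0],
    [1.52, -1.22, 0, 0, 0, 0],
    [1.52, -1.22, 0, 0, 0, 0],
    [1.52, -1.22, 0, 0, 0, 0],
    [1.52, -1.22, 0, 0, 0, 0],
    [1.52, -1.22, 0, 0, 0, 0],
    [1.52, -1.22, 0, 0, 0, 0],
    [1.52, -1.22, 0, 0, 0, 0],
    [1.52, -1.22, 0, 0, 0, 0],
    [1.52, -1.22, 0, 0, 0, 0],
    [1.52, -1.22, 0, 0, 0, 0],
    [1.52, -1.22, 0, 0, 0, 0]
  ]
}}

```text
time_s: 1.5
tool_pos: [0.535, -0.0498, 0.3415]
ee_rot: [3.059, 0.717, -0.0]
ft_force: [0.9, -0.7, 1.1]
grip_width: 1.002
finger_force: 0.0
```

Call:
{"fn": "jog_arm", "kwargs": {
  "moves": [
    [1.52, -1.22, 0, 0, 0, 0],
    [1.52, -1.22, 0, 0, 0, 0],
    [1.52, -1.22, 0, 0, 0, 0],
    [0, 0, 0, 0, 0, 1.3],
    [0, 0, 0, 0, 0, 1.3],
    [0, 0, 0, 0, 0, 1.3],
    [0, 0, 0, 0, 0, 1.35],
    [0, 0, 0, 0, 0, 0],
    [0, 0, 0, 0, 0, 0]
  ]
}}

```text
time_s: 2.4
tool_pos: [0.596, 0.0811, 0.3413]
ee_rot: [3.14, -0.094, -0.001]
ft_force: [0.6, -0.1, -0.4]
grip_width: 0.999
finger_force: 0.0
```

Create w.py:
```python
from h import *
import sys
im,d,K,T,p=grab('wrist'); save(sys.argv[1],im); P=cloud(d,K,T); np.savez('wrist.npz',im=im,d=d,K=K,T=T)
s=telemetry.sense(); Rm=R.from_rotvec(s['ee_rot']).as_matrix(); print('tcp',s['tool_pos'].round(4),'xaxis yaw',np.degrees(np.arctan2(Rm[1,0],Rm[0,0])).round(2),'tool z',Rm[:,2].round(4))
i=im.astype(int); m=(i[...,2]>i[...,0]+60)&(i[...,2]>90)
def tool(X): return (Rm.T@(np.array(X)-s['tool_pos'])).round(4)
n,l,st,c=cv2.connectedComponentsWithStats(m.astype(np.uint8))
if n>1:
    k=1+st[1:,4].argmax();Q=P[l==k];zt=np.percentile(Q[:,2],90);t=Q[Q[:,2]>zt-.006];(x,y),r=cv2.minEnclosingCircle(t[:,:2].astype(np.float32));print('knob',c[k].round(0),'ztop',zt.round(4),'c',round(x,4),round(y,4),'r',round(r,4),'mean',t.mean(0).round(4),'tool',tool((x,y,zt-.014)))
Y=np.array([.0628,.998]);X=np.array([.998,-.0628])
for nm,cc in(('A',(.5025,.2045)),('B',(.496,.105)),('C',(.4897,.004))):
    dd=np.linalg.norm(P[...,:2]-cc,axis=-1)
    q=P[(dd<.035)&(P[...,2]>.185)&(P[...,2]<.2)]
    if len(q)>30: (x,y),r=cv2.minEnclosingCircle(q[:,:2].astype(np.float32));print('cap',nm,round(x,4),round(y,4),'r',round(r,4),'z',np.median(q[:,2]).round(4),len(q),'tool',tool((x,y,.105)))
    q=P[(dd<.065)&(P[...,2]>.17)&(P[...,2]<.18)]
    if len(q)>30: print('  tin',cv2.minAreaRect(q[:,:2].astype(np.float32)*1000),np.median(q[:,2]).round(4))
```

```bash
python3 w.py w1.png
```

```text
tcp [0.5961 0.081  0.3414] xaxis yaw -3.46 tool z [-3.e-04 -0.e+00 -1.e+00]
knob [24. 81.] ztop 0.0127 c 0.6945 0.289 r 0.2156 mean [0.7703 0.4489 0.0132] tool [ 0.0858 -0.2136  0.3426]
  tin ((503.7271728515625, 202.692626953125), (57.213199615478516, 104.39464569091797), 87.57443237304688) 0.1754
cap B 0.4862 0.1027 r 0.0137 z 0.1935 133 tool [-0.1109 -0.015   0.2364]
  tin ((497.76226806640625, 102.26701354980469), (58.346588134765625, 102.6504135131836), 86.61859130859375) 0.1755
cap C 0.4796 0.0018 r 0.0137 z 0.1935 142 tool [-0.1114  0.0861  0.2364]
  tin ((491.55340576171875, 1.48101806640625), (58.545448303222656, 102.98890686035156), 86.4173812866211) 0.1755
```

View pics/w1.png

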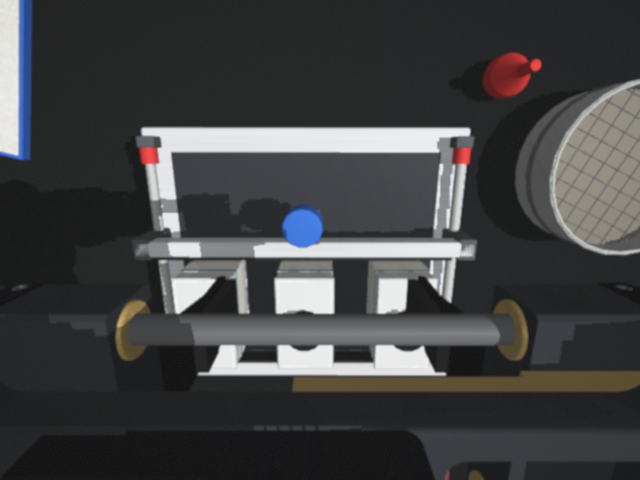

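The wrist picture shows the knob at (303,226), the tins at (205,310), (305,310) and (405,310) behind the gripper crossbar, and the sieve on the right. My blue mask picked up the tray rim instead of the knob, so I'll redo it near the knob.

```bash
sed -i 's/^i=im.astype.*/i=im.astype(int); m=(i[...,2]>i[...,0]+60)\&(i[...,2]>90)\&(P[...,2]>.15)\&(P[...,2]<.21)/' w.py; python3 w.py w2.png | head -2
```

```text
tcp [0.5961 0.081  0.3414] xaxis yaw -3.5 tool z [-2.e-04 -0.e+00 -1.e+00]
knob [302. 226.] ztop 0.1972 c 0.6029 0.0959 r 0.0178 mean [0.6037 0.0957 0.1962] tool [ 0.006  -0.0153  0.1583]
```

Scaled: 0.006 m is 0.24, 0.05 m is 2.

Call:
{"fn": "jog_arm", "kwargs": {
  "moves": [
    [0.24, -0.62, 0, 0, 0, 0],
    [0, 0, 2, 0, 0, 0],
    [0, 0, 2, 0, 0, 0],
    [0, 0, 1.2, 0, 0, 0],
    [0, 0, 0.6, 0, 0, 0],
    [0, 0, 0.4, 0, 0, 0],
    [0, 0, 0, 0, 0, 0]
  ]
}}

```text
time_s: 3.2
tool_pos: [0.6033, 0.0966, 0.1864]
ee_rot: [-3.14, 0.1, 0.0]
ft_force: [0.2, 0.1, 0.0]
grip_width: 0.999
finger_force: 0.0
```

Call:
{"fn": "jog_arm", "kwargs": {
  "moves": [
    [0, 0, 0, 0, 0, 0],
    [0, 0, 0, 0, 0, 0],
    [0, 0, 0, 0, 0, 0],
    [0, 0, 0, 0, 0, 0],
    [0, 0, 0, 0, 0, 0]
  ],
  "aperture": 0.0,
  "force": 25
}}

```text
time_s: 3.7
tool_pos: [0.6032, 0.0961, 0.1869]
ee_rot: [-3.14, 0.101, -0.001]
ft_force: [-0.6, -0.7, -0.5]
grip_width: 0.634
finger_force: 0.0
```

Call:
{"fn": "jog_arm", "kwargs": {
  "moves": [
    [0, 0, 0, 0, 0, 0],
    [0, 0, 0, 0, 0, 0],
    [0, 0, 0, 0, 0, 0],
    [0, 0, 0, 0, 0, 0],
    [0, 0, 0, 0, 0, 0]
  ]
}}

```text
time_s: 4.2
tool_pos: [0.6032, 0.0978, 0.1866]
ee_rot: [-3.138, 0.099, -0.001]
ft_force: [1.4, 5.4, -0.9]
grip_width: 0.407
finger_force: 25.0
```

Call:
{"fn": "jog_arm", "kwargs": {
  "moves": [
    [0.4, 0, 0, 0, 0, 0],
    [0.4, 0, 0, 0, 0, 0],
    [0.4, 0, 0, 0, 0, 0],
    [0.4, 0, 0, 0, 0, 0],
    [0.2, 0, 0, 0, 0, 0],
    [0, 0, 0, 0, 0, 0]
  ]
}}

```text
time_s: 4.8
tool_pos: [0.6486, 0.095, 0.1866]
ee_rot: [-3.138, 0.099, -0.001]
ft_force: [1.9, 5.0, -1.1]
grip_width: 0.409
finger_force: 25.0
```

Call:
{"fn": "jog_arm", "kwargs": {
  "moves": [
    [0.2, 0, 0, 0, 0, 0],
    [0.2, 0, 0, 0, 0, 0],
    [0.12, 0, 0, 0, 0, 0],
    [0, 0, 0, 0, 0, 0]
  ]
}}

```text
time_s: 5.2
tool_pos: [0.6611, 0.0942, 0.1866]
ee_rot: [-3.138, 0.099, 0.001]
ft_force: [0.3, 5.1, 0.5]
grip_width: 0.411
finger_force: 25.0
```

Call:
{"fn": "jog_arm", "kwargs": {
  "moves": [
    [0.12, 0, 0, 0, 0, 0],
    [0.08, 0, 0, 0, 0, 0],
    [0.08, 0, 0, 0, 0, 0],
    [0, 0, 0, 0, 0, 0]
  ]
}}

```text
time_s: 5.6
tool_pos: [0.663, 0.0942, 0.1864]
ee_rot: [-3.14, 0.097, 0.017]
ft_force: [-25.4, 2.8, 14.5]
grip_width: 0.407
finger_force: 25.0
```

Call:
{"fn": "jog_arm", "kwargs": {
  "moves": [
    [-0.16, 0, 0, 0, 0, 0],
    [0, 0, 0, 0, 0, 0],
    [0, 0, 0, 0, 0, 0],
    [0, 0, 0, 0, 0, 0],
    [0, 0, 0, 0, 0, 0],
    [0, 0, 0, 0, 0, 0],
    [0, 0, 0, 0, 0, 0]
  ],
  "aperture": 0.95
}}

```text
time_s: 6.3
tool_pos: [0.6641, 0.0921, 0.1865]
ee_rot: [-3.14, 0.101, 0.0]
ft_force: [-0.1, -0.4, 0.1]
grip_width: 0.917
finger_force: 0.0
```

Call:
{"fn": "jog_arm", "kwargs": {
  "moves": [
    [0, 0, -0.8, 0, 0, 0],
    [0, 0, -2, 0, 0, 0],
    [0, 0, -2, 0, 0, 0],
    [0, 0, -1.6, 0, 0, 0],
    [0, 0, 0, 0, 0, 0],
    [0, 0, 0, 0, 0, 0]
  ]
}}

```text
time_s: 6.9
tool_pos: [0.6644, 0.0924, 0.3477]
ee_rot: [-3.14, 0.101, -0.003]
ft_force: [-0.2, -0.8, -0.7]
grip_width: 0.951
finger_force: 0.0
```

```bash
python3 w.py w3.png
```

Run:
```python
from h import *
im,d,K,T,p=grab('top'); np.savez('top.npz',im=im,d=d,K=K,T=T);i=im.astype(int)
P=cloud(d,K,T);X=np.array([.998,-.0628])
w=np.load('wrist.npz');P2=cloud(w['d'],w['K'],w['T'])
for q in(P,P2):
    k=q[(q[...,2]>.155)&(q[...,2]<.166)&(q[...,0]>.54)&(q[...,0]<.7)&(abs(q[...,1]-.1)<.13)]; print(len(k), np.percentile((k[:,:2]-[.6,.098])@X+.0,[3,50,97]).round(4))
```

```text
tcp [0.6639 0.0922 0.346 ] xaxis yaw -3.68 tool z [-5.e-04 -2.e-04 -1.e+00]
knob [320. 234.] ztop 0.1972 c 0.6616 0.0923 r 0.0181 mean [0.6628 0.0923 0.1962] tool [-0.0022  0.      0.1628]
cap A 0.5055 0.2024 r 0.019 z 0.1931 645 tool [-0.1651 -0.0998  0.2411]
  tin ((517.8165283203125, 201.73455810546875), (58.55796432495117, 57.00971984863281), 86.67790222167969) 0.1755
cap B 0.5096 0.1021 r 0.0147 z 0.1896 157 tool [-0.1545 -0.      0.2411]
  tin ((520.244140625, 101.03277587890625), (58.514060974121094, 39.374385833740234), 86.17283630371094) 0.1755
cap C 0.5033 0.0012 r 0.0145 z 0.1898 154 tool [-0.1543  0.101   0.2411]
  tin ((513.6398315429688, 0.679718017578125), (57.201072692871094, 39.230735778808594), 86.43327331542969) 0.1756
277 [0.0194 0.0282 0.0374]
4685 [0.0213 0.0312 0.0401]
```

Scaled: -0.045 m is -1.8, 0.05 m is 2.

Call:
{"fn": "jog_arm", "kwargs": {
  "moves": [
    [-1.8, 0, 0, 0, 0, 0],
    [-1.8, 0, 0, 0, 0, 0],
    [-1.8, 0, 0, 0, 0, 0],
    [-1.24, 0, 0, 0, 0, 0],
    [0, 0, 2, 0, 0, 0],
    [0, 0, 2, 0, 0, 0],
    [0, 0, 1.6, 0, 0, 0],
    [0, 0, 1.2, 0, 0, 0],
    [0, 0, 0.92, 0, 0, 0],
    [0, 0, 0, 0, 0, 0]
  ],
  "aperture": 0.85
}}

```text
time_s: 8.0
tool_pos: [0.4953, 0.102, 0.1493]
ee_rot: [3.139, -0.101, -0.012]
ft_force: [-0.3, -0.5, 0.5]
grip_width: 0.847
finger_force: 0.0
```

Call:
{"fn": "jog_arm", "kwargs": {
  "moves": [
    [0, 0, 0, 0, 0, 0],
    [0, 0, 0, 0, 0, 0],
    [0, 0, 0, 0, 0, 0],
    [0, 0, 0, 0, 0, 0],
    [0, 0, 0, 0, 0, 0]
  ],
  "aperture": 0.4,
  "force": 40
}}

```text
time_s: 8.5
tool_pos: [0.4991, 0.1032, 0.1549]
ee_rot: [-3.14, 0.101, -0.003]
ft_force: [-1.4, -0.3, 6.2]
grip_width: 0.64
finger_force: 40.0
```

Create f.py:
```python
from h import *
import sys
L=[]
for i in range(int(sys.argv[1])):
    s=telemetry.sense(); Rm=R.from_rotvec(s['ee_rot']).as_matrix(); L.append(np.r_[Rm.T@s['ft_force'],Rm.T@s['moment']]); get_image('wrist')
L=np.array(L);print('t',round(s['time_s'],2),'tcp',s['tool_pos'].round(4),'tilt',Rm[:2,2].round(3),'mean(tool)',L.mean(0).round(3),'sd',L.std(0).round(3))
```

```text
(no output)
```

Call:
{"fn": "jog_arm", "kwargs": {
  "moves": [
    [0, 0, -0.8, 0, 0, 0],
    [0, 0, -1.6, 0, 0, 0],
    [0, 0, -2, 0, 0, 0],
    [0, 0, -1.6, 0, 0, 0],
    [0, 0, 0, 0, 0, 0],
    [0, 0, 0, 0, 0, 0]
  ]
}}

```text
time_s: 9.1
tool_pos: [0.4984, 0.1028, 0.3039]
ee_rot: [3.14, -0.101, 0.002]
ft_force: [0.1, -1.0, -3.7]
grip_width: 0.642
finger_force: 40.0
```

```bash
python3 f.py 5
```

```text
t 9.3 tcp [0.4976 0.1026 0.3018] tilt [-0.003 -0.   ] mean(tool) [-0.259  0.415  2.909  0.049 -0.022 -0.004] sd [0.328 0.737 0.779 0.038 0.012 0.011]
```

Call:
{"fn": "jog_arm", "kwargs": {
  "moves": [
    [1.2, 0, 0, 0, 0, 0],
    [-1.6, 0, 0, 0, 0, 0],
    [1.6, 0, 0, 0, 0, 0],
    [-1.6, 0, 0, 0, 0, 0],
    [1.6, 0, 0, 0, 0, 0],
    [-1.6, 0, 0, 0, 0, 0],
    [1.6, 0, 0, 0, 0, 0],
    [-1.2, 0, 0, 0, 0, 0]
  ]
}}

```text
time_s: 10.15
tool_pos: [0.5012, 0.1002, 0.2955]
ee_rot: [-3.138, 0.107, 0.02]
ft_force: [-0.1, -1.8, -2.6]
grip_width: 0.638
finger_force: 40.0
```

```bash
python3 f.py 8
```

```text
t 10.5 tcp [0.4986 0.1027 0.3039] tilt [ 0.001 -0.   ] mean(tool) [-0.662 -0.276  2.341  0.048 -0.043  0.009] sd [0.858 1.272 0.31  0.097 0.097 0.032]
```

Call:
{"fn": "jog_arm", "kwargs": {
  "moves": [
    [0, 0, 0, 0, 1, 0],
    [0, 0, 0, 0, 1, 0],
    [0, 0, 0, 0, 0, 0],
    [0, 0, 0, 0, 0, 0],
    [0, 0, 0, 0, 0, 0],
    [0, 0, 0, 0, -0.9, 0],
    [0, 0, 0, 0, -0.9, 0],
    [0, 0, 0, 0, 0, 0],
    [0, 0, 0, 0, 0, 0]
  ]
}}

```text
time_s: 11.45
tool_pos: [0.4991, 0.1029, 0.3028]
ee_rot: [-3.139, 0.101, -0.031]
ft_force: [0.0, 0.5, -2.4]
grip_width: 0.641
finger_force: 40.0
```

```bash
python3 f.py 6
```

```text
t 11.7 tcp [0.498  0.103  0.3039] tilt [ 0.021 -0.002] mean(tool) [-0.203 -0.437  2.519  0.037 -0.068  0.015] sd [0.284 0.425 0.274 0.05  0.02  0.024]
```

Call:
{"fn": "jog_arm", "kwargs": {
  "moves": [
    [0, 0, 0, 0, -1.1, 0],
    [0, 0, 0, 0, -1.1, 0],
    [0, 0, 0, 0, 0, 0],
    [0, 0, 0, 0, 0, 0],
    [0, 0, 0, 0, 0, 0],
    [0, 0, 0, 0, 0.9, 0],
    [0, 0, 0, 0, 0.9, 0],
    [0, 0, 0, 0, 0, 0],
    [0, 0, 0, 0, 0, 0]
  ]
}}

```text
time_s: 12.65
tool_pos: [0.4976, 0.1028, 0.3047]
ee_rot: [3.139, -0.101, -0.029]
ft_force: [-0.2, 0.7, -2.8]
grip_width: 0.639
finger_force: 40.0
```

```bash
python3 f.py 6
```

```text
t 12.9 tcp [0.4986 0.1027 0.3032] tilt [-0.021  0.002] mean(tool) [ 0.16  -0.125  2.766  0.042  0.026  0.013] sd [0.384 0.349 0.2   0.026 0.026 0.027]
```

Call:
{"fn": "jog_arm", "kwargs": {
  "moves": [
    [0, 0, 0, 0, 0.2, 0],
    [0, 0, 0, 0, 0, 0]
  ]
}}

```text
time_s: 13.15
tool_pos: [0.4982, 0.103, 0.3035]
ee_rot: [-3.14, 0.1, -0.001]
ft_force: [-0.1, 0.5, -1.9]
grip_width: 0.64
finger_force: 40.0
```

Scaled: 0.1 rad is 1.

Call:
{"fn": "jog_arm", "kwargs": {
  "moves": [
    [0, 0, 0, 0, 1, 0],
    [0, 0, 0, 0, 1, 0],
    [0, 0, 0, 0, 0, 0],
    [0, 0, 0, 0, 0, 0],
    [0, 0, 0, 0, 0, 0]
  ],
  "lines": "1,1"
}}

```text
time_s: 13.65
```

```bash
python3 f.py 6
```

```text
t 13.9 tcp [0.4987 0.1028 0.3033] tilt [ 0.197 -0.012] mean(tool) [-0.448  0.181  2.788  0.034 -0.373  0.005] sd [0.287 0.489 0.662 0.043 0.01  0.044]
```

Call:
{"fn": "jog_arm", "kwargs": {
  "moves": [
    [0, 0, 0, 0, -1, 0],
    [0, 0, 0, 0, -1, 0],
    [0, 0, 0, 0, -1, 0],
    [0, 0, 0, 0, -1, 0],
    [0, 0, 0, 0, 0, 0],
    [0, 0, 0, 0, 0, 0],
    [0, 0, 0, 0, 0, 0]
  ],
  "lines": "1,1"
}}

```text
time_s: 14.65
```

```bash
python3 f.py 6
```

```text
t 14.9 tcp [0.498  0.1029 0.3042] tilt [-0.196  0.012] mean(tool) [ 0.316  0.068  2.497  0.043  0.341 -0.011] sd [0.544 0.494 0.375 0.011 0.023 0.032]
```

Call:
{"fn": "jog_arm", "kwargs": {
  "moves": [
    [0, 0, 0, 0, 1, 0],
    [0, 0, 0, 0, 1, 0],
    [0, 0, 0, 0, 0, 0],
    [0, 0, 0, 0, 0, 0],
    [0, 0, 0, 0, 0, 0]
  ],
  "lines": "1,1"
}}

```text
time_s: 15.45
```

```bash
python3 f.py 5
```

```text
t 15.65 tcp [0.4987 0.1028 0.3031] tilt [-0.002  0.001] mean(tool) [ 0.086  0.123  2.614  0.042 -0.003 -0.013] sd [0.646 0.41  0.643 0.027 0.02  0.02 ]
```

Tin B is silent: its moment is linear in tilt, with no step from a rolling ball. I'll stand it back, 15 mm clear of the fixed bar.

Scaled: 0.015 m is 0.6, 0.05 m is 2.

Call:
{"fn": "jog_arm", "kwargs": {
  "moves": [
    [0.6, 0, 0, 0, 0, 0],
    [0, 0, 2, 0, 0, 0],
    [0, 0, 2, 0, 0, 0],
    [0, 0, 1.2, 0, 0, 0],
    [0, 0, 0.4, 0, 0, 0],
    [0, 0, 0.24, 0, 0, 0],
    [0, 0, 0, 0, 0, 0],
    [0, 0, 0.12, 0, 0, 0],
    [0, 0, 0, 0, 0, 0],
    [0, 0, 0, 0, 0, 0]
  ]
}}

```text
time_s: 16.7
tool_pos: [0.5138, 0.102, 0.1554]
ee_rot: [-3.14, 0.101, -0.002]
ft_force: [-0.5, 0.5, -3.8]
grip_width: 0.638
finger_force: 40.0
```

Scaled: 0.002 m is 0.08.

Call:
{"fn": "jog_arm", "kwargs": {
  "moves": [
    [0, 0, 0.08, 0, 0, 0],
    [0, 0, 0, 0, 0, 0],
    [0, 0, 0, 0, 0, 0]
  ]
}}

```text
time_s: 17.0
tool_pos: [0.5141, 0.102, 0.1549]
ee_rot: [3.14, -0.101, 0.004]
ft_force: [-3.7, -1.4, 14.7]
grip_width: 0.642
finger_force: 40.0
```

Call:
{"fn": "jog_arm", "kwargs": {
  "moves": [
    [0, 0, -0.04, 0, 0, 0],
    [0, 0, 0, 0, 0, 0],
    [0, 0, 0, 0, 0, 0],
    [0, 0, 0, 0, 0, 0],
    [0, 0, -0.8, 0, 0, 0],
    [0, 0, -1.6, 0, 0, 0],
    [0, 0, -1.6, 0, 0, 0],
    [0, 0, 0, 0, 0, 0],
    [-0.64, 1.8, 0, 0, 0, 0],
    [0, 1.8, 0, 0, 0, 0],
    [0, 0.44, 0, 0, 0, 0],
    [0, 0, 0, 0, 0, 0]
  ],
  "aperture": 0.85
}}

```text
time_s: 18.2
tool_pos: [0.4907, -0.0, 0.2532]
ee_rot: [3.139, -0.107, -0.0]
ft_force: [0.1, 0.6, 0.8]
grip_width: 0.848
finger_force: 0.0
```

Call:
{"fn": "jog_arm", "kwargs": {
  "moves": [
    [0, 0, 0, 0, 0, 0],
    [0, 0, 1.6, 0, 0, 0],
    [0, 0, 1.6, 0, 0, 0],
    [0, 0, 0.8, 0, 0, 0],
    [0, 0, 0, 0, 0, 0],
    [0, 0, 0, 0, 0, 0]
  ]
}}

```text
time_s: 18.8
tool_pos: [0.4912, 0.0037, 0.1541]
ee_rot: [-3.139, 0.097, 0.0]
ft_force: [-0.2, -0.1, 0.6]
grip_width: 0.848
finger_force: 0.0
```

Call:
{"fn": "jog_arm", "kwargs": {
  "moves": [
    [0, 0, 0, 0, 0, 0],
    [0, 0, 0, 0, 0, 0],
    [0, 0, 0, 0, 0, 0],
    [0, 0, 0, 0, 0, 0],
    [0, 0, 0, 0, 0, 0]
  ],
  "aperture": 0.4,
  "force": 40
}}

```text
time_s: 19.3
tool_pos: [0.4915, 0.0025, 0.1545]
ee_rot: [-3.14, 0.101, -0.003]
ft_force: [-0.4, 0.7, 5.9]
grip_width: 0.64
finger_force: 40.0
```

Call:
{"fn": "jog_arm", "kwargs": {
  "moves": [
    [0, 0, -0.8, 0, 0, 0],
    [0, 0, -1.6, 0, 0, 0],
    [0, 0, -2, 0, 0, 0],
    [0, 0, -1.6, 0, 0, 0],
    [0, 0, 0, 0, 0, 0],
    [0, 0, 0, 0, 0, 0]
  ]
}}

```text
time_s: 19.9
tool_pos: [0.4908, 0.0019, 0.3035]
ee_rot: [3.14, -0.101, 0.001]
ft_force: [-0.3, -0.7, -4.3]
grip_width: 0.641
finger_force: 40.0
```

```bash
python3 f.py 4
```

```text
t 20.05 tcp [0.4899 0.0019 0.3016] tilt [-0.003  0.   ] mean(tool) [ 0.138  0.546  4.187  0.062 -0.063  0.005] sd [0.438 0.128 0.115 0.019 0.043 0.023]
```

Call:
{"fn": "jog_arm", "kwargs": {
  "moves": [
    [1.2, 0, 0, 0, 0, 0],
    [-1.6, 0, 0, 0, 0, 0],
    [1.6, 0, 0, 0, 0, 0],
    [-1.6, 0, 0, 0, 0, 0],
    [1.6, 0, 0, 0, 0, 0],
    [-1.6, 0, 0, 0, 0, 0],
    [1.6, 0, 0, 0, 0, 0],
    [-1.2, 0, 0, 0, 0, 0]
  ]
}}

```text
time_s: 20.9
tool_pos: [0.4931, 0.0006, 0.2949]
ee_rot: [-3.135, 0.103, 0.021]
ft_force: [0.6, -0.6, -3.1]
grip_width: 0.64
finger_force: 40.0
```

```bash
python3 f.py 8
```

```text
t 21.25 tcp [0.4911 0.0021 0.3038] tilt [ 0.001 -0.   ] mean(tool) [ 0.107 -0.063  3.64   0.065 -0.061 -0.007] sd [1.12  0.765 0.422 0.047 0.106 0.026]
```

Scaled: 0.1 rad is 1.

Call:
{"fn": "jog_arm", "kwargs": {
  "moves": [
    [0, 0, 0, 0, 1, 0],
    [0, 0, 0, 0, 1, 0],
    [0, 0, 0, 0, 0, 0],
    [0, 0, 0, 0, 0, 0],
    [0, 0, 0, 0, 0, 0]
  ],
  "lines": "1,1"
}}

```text
time_s: 21.8
```

```bash
python3 f.py 6
```

```text
t 22.05 tcp [0.4912 0.0022 0.3033] tilt [ 0.197 -0.012] mean(tool) [-6.480e-01 -6.700e-02  4.213e+00  2.500e-02 -3.890e-01 -4.000e-03] sd [0.572 0.446 0.281 0.02  0.037 0.027]
```

Call:
{"fn": "jog_arm", "kwargs": {
  "moves": [
    [0, 0, 0, 0, -1, 0],
    [0, 0, 0, 0, -0.8, 0],
    [0, 0, 0, 0, 0, 0],
    [0, 0, 0, 0, 0, 0],
    [0, 0, 0, 0, 0, 0]
  ],
  "lines": "1,1"
}}

```text
time_s: 22.6
```

```bash
python3 f.py 5
```

```text
t 22.8 tcp [0.4905 0.0022 0.3039] tilt [ 0.021 -0.002] mean(tool) [-3.170e-01  1.880e-01  3.871e+00  5.700e-02 -1.800e-02  2.000e-03] sd [0.486 0.572 0.41  0.021 0.032 0.049]
```

Call:
{"fn": "jog_arm", "kwargs": {
  "moves": [
    [0, 0, 0, 0, -1, 0],
    [0, 0, 0, 0, -1.2, 0],
    [0, 0, 0, 0, 0, 0],
    [0, 0, 0, 0, 0, 0],
    [0, 0, 0, 0, 0, 0]
  ],
  "lines": "1,1"
}}

```text
time_s: 23.35
```

```bash
python3 f.py 6
```

```text
t 23.6 tcp [0.4906 0.0022 0.3043] tilt [-0.196  0.012] mean(tool) [ 0.488 -0.278  3.832  0.05   0.321 -0.025] sd [0.233 0.576 0.221 0.023 0.022 0.025]
```

Call:
{"fn": "jog_arm", "kwargs": {
  "moves": [
    [0, 0, 0, 0, 1, 0],
    [0, 0, 0, 0, 0.8, 0],
    [0, 0, 0, 0, 0, 0],
    [0, 0, 0, 0, 0, 0],
    [0, 0, 0, 0, 0, 0]
  ],
  "lines": "1,1"
}}

```text
time_s: 24.15
```

```bash
python3 f.py 5
```

```text
t 24.35 tcp [0.4911 0.0022 0.3032] tilt [-0.021  0.002] mean(tool) [ 0.089 -0.165  4.36   0.053 -0.007 -0.01 ] sd [0.508 0.324 0.393 0.023 0.028 0.037]
```

Call:
{"fn": "jog_arm", "kwargs": {
  "moves": [
    [0, 0, 0, 0, 0.2, 0],
    [0, 0, 0, 0, 0, 0]
  ]
}}

```text
time_s: 24.6
tool_pos: [0.4907, 0.0022, 0.3036]
ee_rot: [3.14, -0.101, 0.001]
ft_force: [-0.4, -0.1, -3.3]
grip_width: 0.638
finger_force: 40.0
```

Call:
{"fn": "jog_arm", "kwargs": {
  "moves": [
    [0, 0, 0, 0, 1, 0],
    [0, 0, 0, 0, 0, 0],
    [0, 0, 0, 0, 0, 0],
    [0, 0, 0, 0, 0, 0],
    [0, 0, 0, 0, -0.8, 0],
    [0, 0, 0, 0, 0, 0],
    [0, 0, 0, 0, 0, 0],
    [0, 0, 0, 0, 0, 0]
  ],
  "lines": "1,1"
}}

```text
time_s: 25.4
```

```bash
python3 f.py 12
```

```text
t 25.95 tcp [0.4908 0.0021 0.3036] tilt [ 0.02  -0.001] mean(tool) [-1.160e-01 -1.160e-01  3.873e+00  3.300e-02 -2.400e-02 -1.000e-03] sd [0.529 0.61  0.467 0.028 0.02  0.02 ]
```

Call:
{"fn": "jog_arm", "kwargs": {
  "moves": [
    [0, 0, 0, 0, -1.2, 0],
    [0, 0, 0, 0, 0, 0],
    [0, 0, 0, 0, 0, 0],
    [0, 0, 0, 0, 0, 0],
    [0, 0, 0, 0, 0.8, 0],
    [0, 0, 0, 0, 0, 0],
    [0, 0, 0, 0, 0, 0],
    [0, 0, 0, 0, 0, 0]
  ],
  "lines": "1,1"
}}

```text
time_s: 26.8
```

```bash
python3 f.py 12
```

```text
t 27.35 tcp [0.4909 0.0022 0.3035] tilt [-0.02   0.001] mean(tool) [ 1.5e-02 -1.3e-02  4.0e+00  5.6e-02 -2.5e-02 -2.0e-03] sd [0.476 0.584 0.454 0.033 0.035 0.041]
```

Call:
{"fn": "jog_arm", "kwargs": {
  "moves": [
    [0, 0, 0, 0, 0.2, 0],
    [0, 0, 0, 0, 0, 0]
  ]
}}

```text
time_s: 27.6
tool_pos: [0.4907, 0.0022, 0.3037]
ee_rot: [3.14, -0.101, 0.002]
ft_force: [0.2, 0.1, -3.2]
grip_width: 0.639
finger_force: 40.0
```

C rattles: its moment shows the ±0.04 Nm step of a ball changing ends, twice over, while B showed none. Carrying C to the sieve.

Scaled: 0.0283 m is 1.132, 0.0148 m is 0.592.

Call:
{"fn": "jog_arm", "kwargs": {
  "moves": [
    [0.592, 1.132, 0, 0, 0, 0],
    [0.592, 1.132, 0, 0, 0, 0],
    [0.592, 1.132, 0, 0, 0, 0],
    [0.592, 1.132, 0, 0, 0, 0],
    [0.592, 1.132, 0, 0, 0, 0],
    [0.592, 1.132, 0, 0, 0, 0],
    [0.592, 1.132, 0, 0, 0, 0],
    [0.592, 1.132, 0, 0, 0, 0],
    [0.592, 1.132, 0, 0, 0, 0],
    [0.592, 1.132, 0, 0, 0, 0],
    [0, 0, 0, 0, 0, 0],
    [0, 0, 0, 0, 0, 0]
  ]
}}

```text
time_s: 28.8
tool_pos: [0.6202, -0.2905, 0.3027]
ee_rot: [-3.139, 0.103, 0.002]
ft_force: [0.8, 1.1, -4.2]
grip_width: 0.642
finger_force: 40.0
```

Call:
{"fn": "jog_arm", "kwargs": {
  "moves": [
    [0, 0, 0.8, 0, 0, 0],
    [0, 0, 1, 0, 0, 0],
    [0, 0, 1, 0, 0, 0],
    [0, 0, 0.72, 0, 0, 0],
    [0, 0, 0, 0, 0, 0],
    [0, 0, 0, 0, 0, 0],
    [0, 0, 0, 0, 0, 0],
    [0, 0, 0, 0, 0, 0]
  ]
}}

```text
time_s: 29.6
tool_pos: [0.621, -0.2898, 0.2172]
ee_rot: [3.139, -0.101, 0.003]
ft_force: [0.1, 0.3, -3.5]
grip_width: 0.646
finger_force: 40.0
```

Run:
```python
from h import *
for n in('scene','top'):
    im,d,K,T,p=grab(n);save(n+'2.png',im);P=cloud(d,K,T)
    dd=np.linalg.norm(P[...,:2]-[.621,-.29],axis=-1);q=P[(dd<.11)&(P[...,2]>.072)&(P[...,2]<.088)]
    A=np.c_[2*q[:,:2],np.ones(len(q))];x=np.linalg.lstsq(A,(q[:,:2]**2).sum(1),rcond=None)[0];print(n,x[:2].round(4),np.sqrt(x[2]+x[0]**2+x[1]**2).round(4),len(q))
    q=P[(dd<.07)&(P[...,2]>.12)&(P[...,2]<.2)];print('tin zmin',np.percentile(q[:,2],2).round(3))
```

```text
scene [ 0.6231 -0.2915] 0.0984 469
tin zmin 0.165
top [ 0.6188 -0.2884] 0.0986 170
tin zmin 0.167
```

View pics/scene2.png

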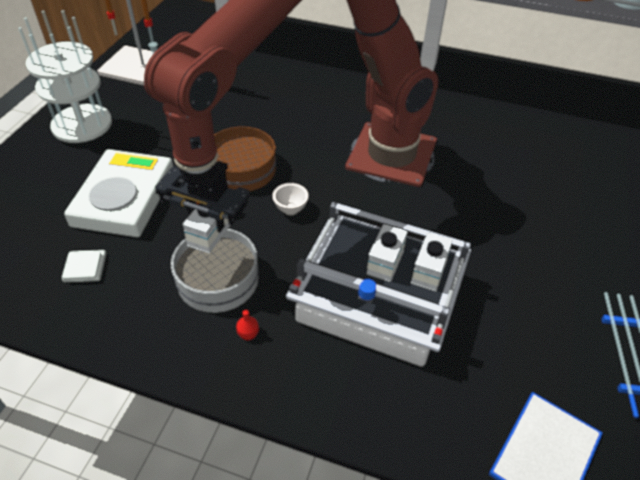

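The picture shows the tin held upright over the sieve at (202,235). Tins A and B stand upright at (433,265) and (388,252), and the bar is back with its knob at (368,290). The mortar, bottle area and bulb look undisturbed. I'll let it settle and hand in.

Call:
{"fn": "jog_arm", "kwargs": {
  "moves": [
    [0, 0, 0, 0, 0, 0],
    [0, 0, 0, 0, 0, 0],
    [0, 0, 0, 0, 0, 0],
    [0, 0, 0, 0, 0, 0],
    [0, 0, 0, 0, 0, 0]
  ]
}}

```text
time_s: 30.2
tool_pos: [0.6204, -0.2898, 0.2155]
ee_rot: [-3.14, 0.101, 0.0]
ft_force: [0.6, -0.2, -3.9]
grip_width: 0.641
finger_force: 40.0
```

```bash
python3 -c "
from station import *
print(job_done())"
```

```text
the job is handed in; nothing more can be done
None
```

I handed the job in at 30 s, with no verdict returned: the clamp bar is back at its stop, the silent middle tin is back upright on the platform about 15 mm from where it stood, and the tin that rattled (the one nearest the sieve) is held upright and still about 85 mm above the sieve's rim; I never shook the third tin.

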